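# Swing out the folding hook and hang the brush pail

### The job

On the small post stand, swing the folded hook out all the way to its stop. Then pick the little metal brush pail up by the flat tab on top of its handle, lower its handle onto the bare rod about midway between the hook's upturned tip and its collar until the rod takes some weight, slide it back along the rod until it is against the collar, and leave it hanging there. Be gentle: set the pail's weight down onto the hook rather than dropping or forcing it, do not press hard on the hook, and leave the other things on the table where they are.

Things in the scene. Friction and masses are not known exactly. Their poses are not given: they have to be found in the camera images.
- stand: Dark steel stand, fixed: base plate 130 x 120 x 12 mm and an upright flat post 44 mm wide (y), 16 mm thick (x = 0 to 16 mm), top at z = 210 mm. Origin on the table under the middle of the post's front face; -x is its front, roughly towards the robot; z up. The hook's upright pivot axis is in front of the post at x = -18, y = -8 mm.
- peg: Bright steel rod of the folding hook, 10 mm round, level, 190 mm above the table. Origin on the pivot axis and rod centre line; x along the rod to its tip, z up. Collar (18 mm round) at x = 45 to 50 mm, bare rod on to x = 105, then an upturned tip reaching x = 115 mm and rising 17 mm above the centre line. Barrel and clevis at the pivot: within 20 mm of it, 19 mm above the centre line.
- hook_home (a point): Point on top of the rod, 54 mm from the pivot, where the middle of the pail's 8 mm thick handle sits when it touches the collar. The clevis sits on a rubber bush: under load the hook gives here about 0.2 mm per newton downwards and 0.4 mm per newton when pushed along the rod towards the post.
- hook (a joint): Swing of the hook, rad. 0 = folded, pointing along the stand's +y across the post's front, its outer 80 mm overhanging past the post's edge, free to be pushed from behind. Grows counter-clockwise from above; 1.57 = fully out at a firm stop, pointing along the stand's -x. Friction hinge (0.3 N m): stays where it is left, yields to about 4 N sideways.
- pail: Small loose aluminium brush pail, 0.2 to 0.45 kg. Cup 56 mm across, 60 mm high; an upright rigid handle (8 mm thick in x, in the y-z plane) rises from the cup's sides (y = +-30 mm) and narrows to a flat roof 18 mm wide inside; on it a solid tab to hold, 8 (x) x 24 (y) x 44 mm high. Origin: centre of the underside, z up. Hangs with the rod along its x, either way round.
- pail_rim (a point): Centre of the cup's mouth, 60 mm above the pail's origin. The handle slides in stiff clips on the cup and was set differently each time: the underside of its roof, which goes on the rod, is 120 to 140 mm above the pail's origin, the tab's top 44 mm above that. The poses do not tell where in this range.
- bundle: Bystander: bundle of paint brushes lying flat, 70 x 227 x 24 mm, roughly along its y; origin under its centre.
- cup_of_brushes: Bystander: plastic cup crammed with upright brushes, 151 x 141 x 218 mm over all; origin under its centre.
- dropper: Bystander: round ceramic water dropper, 71 mm wide and high; origin under its centre.
- rinse_bottle: Bystander: clear bottle, 65 mm wide, 213 mm high, behind the stand; origin under its centre.

How it is judged:
On the way, in this order (a step that is already met when the one before it is completed fails the run):
1. the hook is swung out to its stop (at least 1.52 rad) while the pail still stands where it was (value of joint hook above 1.52 rad and distance of pail from where it was at the start of the episode below 0.02 m), for 0.2 s.
2. the pail, off the table and held firmly (over 5 N) by the fingers, rests on the bare rod (at least 0.8 N), still 10 mm or more short of the collar (contact force between pail and peg above 0.8 N and contact force between the fingers and pail above 5 N and height (world z) of pail above 0.035 m and x of pail in the frame of peg above 0.064 m), for 0.2 s.
At the end, for the whole second after the job is handed in: Hook swung out (at least 1.47 rad); pail released, still, tilted under 0.2 rad, its weight on the rod; its origin 44 to 62 mm from the pivot along the rod (54 = touching the collar), within 12 mm of the rod sideways and 105 to 145 mm below its centre line (value of joint hook above 1.47 rad and x of pail in the frame of peg between 0.044 and 0.062 m and y of pail in the frame of peg between -0.012 and 0.012 m and z of pail in the frame of peg between -0.145 and -0.105 m and contact force between pail and peg above 1 N and angle between pail's own z axis and vertical below 0.2 rad and linear speed of pail below 0.05 m/s and contact force between the fingers and pail below 0.1 N and contact force between the fingers and peg below 0.1 N).
It fails at once if the fingers press on the hook with more than 20 N (contact force between the fingers and peg above 20 N).
It fails at once if the pail is pressed onto the hook with more than 12 N (contact force between pail and peg above 12 N).
It fails at once if the pail is dropped or knocked: it moves faster than 0.25 m/s with no finger on it (linear speed of pail above 0.25 m/s and contact force between the fingers and pail below 0.05 N).
It fails at once if the brush bundle, the cup of brushes, the water dropper or the bottle is shifted by more than 25 mm (distance of any of bundle, cup_of_brushes, dropper, rinse_bottle from where it was at the start of the episode above 0.025 m).
It also fails if it takes over 72 s, if anything falls off the work surface, if the arm or the gripper's body presses on something with over 40 N, if the wrist force passes 120 N, or if a joint passes its speed limit or range.

### The arm

A 6-joint arm with a two-finger parallel gripper is mounted at the origin on the work surface; the furniture and walls round the work are solid. World frame = base frame: x ahead of the robot, y to its left, z up, the work surface at z = 0. Lengths are in m, angles in rad, forces in N, time in s.
With the tool pointing down it reaches from about 0.225 to 0.875 m from the base axis. Payload 3.4 kg.
Tool frame: the origin (TCP) lies at the very end of the fingers, on their centre line; the grasp point (between the pads) lies behind it (manip.grasp_offset is the z of the grasp point in the tool frame, in m); z points along the fingers, y is the line along which they close (so a half turn about z gives the same grasp; the last joint's range is limited). The gripper opens to 85 mm and grips with 20 to 120 N. Pads are 22 mm wide; open, the fingers measure 114 mm over their backs; the gripper's body (76 mm by 85 mm) begins 54 mm behind the grasp point. The pads swing forward as they close: fully open they stand 13 mm farther back than shut.
Start: joints at [-1.352, 0.276, 1.505, -0, 1.361, -0.121], TCP at [0.192, -0.542, 0.231] pointing down, gripper open.
Joint ranges: [-2.89, 2.89], [-0.75, 2.08], [0.22, 2.7], [-1.18, 4.32], [0.11, 2.71], [-2.7, 2.7]. Speed limits (rad/s): [2.57, 2.57, 3.14, 3.14, 3.14, 3.14].

### API

Orientations are given as a unit quaternion [w, x, y, z].
In Python, from rig import manip gives the robot as it stands.
- The arm moves only by the shell command python3 -m pendant 'ROWS' [FORCE]. ROWS is JSON, a list of rows, each an object of numbers: "dx", "dy", "dz": the shift along the tool's x, y, z in m; "rx", "ry", "rz": the turn, a rotation vector about the tool's x, y, z in degrees; "hand": the finger opening in m, from 0 to 0.0854. In form: [{"dx": .., "dy": .., "dz": .., "rx": .., "ry": .., "rz": .., "hand": ..}, ...]. A call has 1 to 12 rows; each row shifts and turns the commanded pose from where the row before left it, along the tool's axes as they then stand; what a row does not reach is not made up. A row lasts 1/12 s, in which the tool goes at most 41.7 mm and 7.16 degrees, less where a joint would pass 70% of its speed; a pose out of reach is approached as far as the arm can. A call is refused whole if a number of a shift passes 0.0417 or a number of a turn 7.16, either way. A call with a gripper value outside its range is refused whole. The fingers move at their own pace and stop on an object; FORCE is the grip in N (left out, the last holds). Time passes only in rows, so rows that do not move let the fingers close. It gives the time, the measured TCP pose, the force, the opening and the grip force at its end, in the units of the state.
- manip.get_state(): the state, without advancing time (a new reading comes with each control period).
- manip.get_image(name): name is "scene" or "top"; returns a dict with "frame" (400x640x3 uint8, red, green, blue), "fx", "fy", "cx", "cy" (pixels), "position" and "attitude" of the camera in the world. Camera axes: x right, y up, looking along -z (the intrinsics and any distortion apply to the point x, -y, -z); pixel columns grow to the right and rows downward; lengths in m; the calibration is good to about 2 mm. A picture is of the moment at which its call begins. There is no depth.
- manip.sign_off(): hands the job in; it is judged then, once.
The state is a dict: "clock": time; "qpos": joint angles; "qd": joint speeds; "effort": joint torques, N m; "position": TCP position; "ee_rot": TCP orientation; "contact_force": force on the tool from outside, world axes, zero at the start; "moment": the same for the moment, N m; "width": finger opening in m; "gripper_force": force on a finger pad.
Only numpy, scipy, OpenCV 4.12 (cv2) and the standard library are available. Lean on these libraries where they do the work, as an engineer would, in place of code of your own. Each camera call takes 0.05 s, during which the arm holds its last target. There are 200 camera calls.

## Working session

There is one attempt and no reset: what is moved stays moved. The work goes in short steps, Python scripts to look and compute and a shell command to move; the robot and the scene stay as the last step left them, time stands still between calls to the robot, and variables do not carry over. Pictures are saved under pics/ and viewed, at most 12 in all, crops included, and the job is handed in when it is done.

```bash
mkdir -p pics; cat > h.py <<'E'
import numpy as np,cv2
from rig import manip
from scipy.spatial.transform import Rotation as R
def grab(n,fn):
    d=manip.get_image(n); cv2.imwrite('pics/'+fn+'.png',d['frame'][:,:,::-1]); np.save('pics/'+fn+'.npy',d,allow_pickle=True); return d
def load(fn): return np.load('pics/'+fn+'.npy',allow_pickle=True).item()
def rot(d):
    a=np.array(d['attitude'],float)
    return a if a.shape==(3,3) else R.from_quat(a[[1,2,3,0]]).as_matrix()
def ray(d,u,v):
    p=np.array([(u-d['cx'])/d['fx'],-(v-d['cy'])/d['fy'],-1.]); return np.array(d['position']),rot(d)@p
def plane(d,u,v,z):
    o,r=ray(d,u,v); return o+r*(z-o[2])/r[2]
def tri(*obs):
    A=np.zeros((3,3));b=np.zeros(3)
    for d,u,v in obs:
        o,r=ray(d,u,v);r=r/np.linalg.norm(r);P=np.eye(3)-np.outer(r,r);A+=P;b+=P@o
    x=np.linalg.solve(A,b); return x,[float(np.linalg.norm(np.cross(x-ray(*t)[0],ray(*t)[1]/np.linalg.norm(ray(*t)[1])))) for t in obs]
def proj(d,X):
    p=rot(d).T@(np.array(X)-d['position']); return d['cx']+d['fx']*p[0]/-p[2], d['cy']-d['fy']*p[1]/-p[2]
E
python3 - <<'E'
from h import *
for n in('scene','top'):
    d=grab(n,n+'0'); print({k:v for k,v in d.items() if k!='frame'})
print(manip.get_state(),manip.grasp_offset)
E
```

```text
{'fx': 507.13696527720003, 'fy': 507.13696527720003, 'cx': 317.0373473042722, 'cy': 200.4740911148668, 'position': array([-0.21957384,  0.81897817,  0.64346123]), 'attitude': array([-0.32924162, -0.22346782,  0.49209219,  0.77427861])}
{'fx': 388.35182184203956, 'fy': 388.35182184203956, 'cx': 310.0626093854525, 'cy': 199.80492548667746, 'position': array([0.49530842, 0.08361339, 1.03250055]), 'attitude': array([ 0.71090695,  0.02856954, -0.02416025, -0.70229009])}
{'clock': 0.1, 'qpos': array([-1.35202027e+00,  2.76545250e-01,  1.50599531e+00, -1.00149572e-05,
        1.36072208e+00, -1.21012645e-01]), 'qd': array([-0.00100241, -0.00065178, -0.00330595,  0.0012467 ,  0.00028213,
        0.00047855]), 'effort': array([ 1.33155841e-03, -4.17698514e+01, -2.46405494e+01, -1.69292643e-04,
        5.82688081e-03,  9.13503641e-06]), 'position': array([ 0.19152207, -0.54166601,  0.230523  ]), 'ee_rot': array([-8.33760636e-04,  9.85602115e-01,  1.69079194e-01, -4.56905057e-05]), 'contact_force': array([-0.80430304,  0.15538783,  0.56919359]), 'moment': array([-0.00710342,  0.01164395,  0.01594316]), 'gripper_force': 0.0, 'width': 0.0853842446670359} -0.0187
```

View pics/scene0.png

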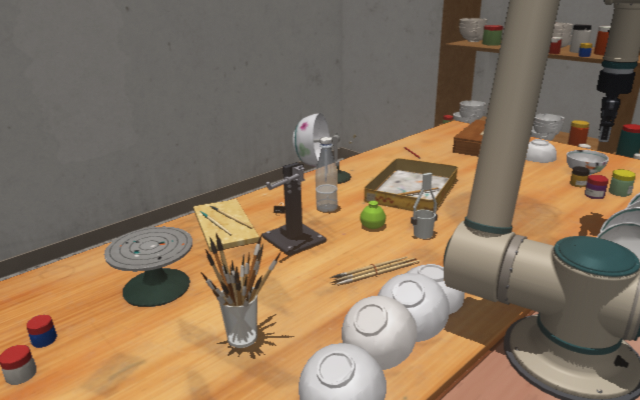

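View pics/top0.png

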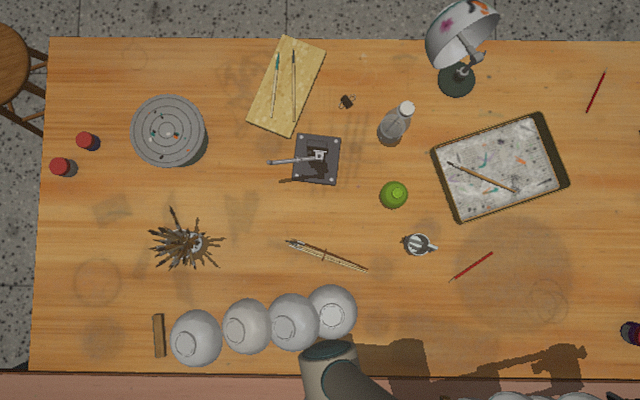

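The scene view shows the stand at about (293,210), with the hook pointing left to (268,185), and the pail at (425,220). The top view shows the stand at (317,160), the rod tip at (268,163) and the pail at (419,243). I'll zoom in on these as one composite picture.

```bash
python3 - <<'E'
from h import *
s=load('scene0')['frame'][:,:,::-1];t=load('top0')['frame'][:,:,::-1]
def c(i,x,y): return cv2.resize(i[y:y+75,x:x+100],(400,300),interpolation=cv2.INTER_CUBIC)
o=np.vstack([np.hstack([c(s,245,150),c(s,385,167)]),np.hstack([c(t,255,115),c(t,370,205)])])
cv2.imwrite('pics/z0.png',o)
E
```

```text
(no output)
```

View pics/z0.png

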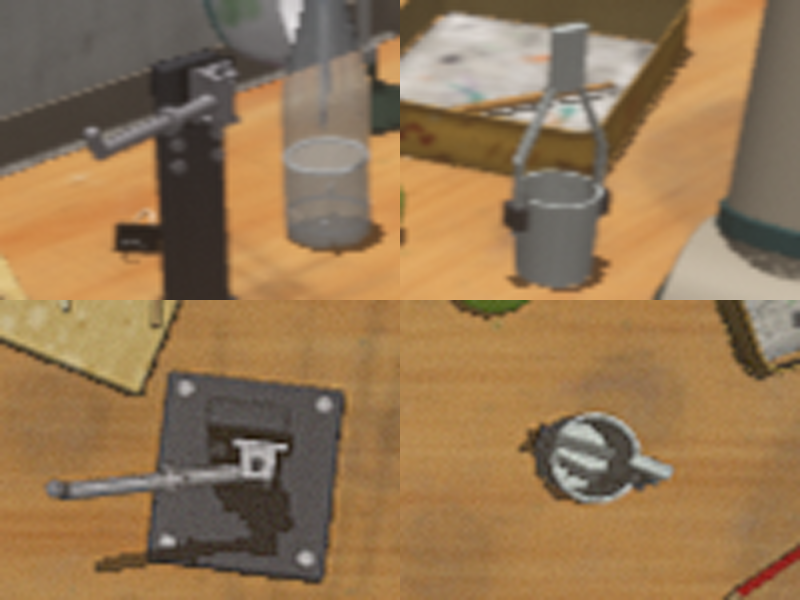

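```bash
cat > m.py <<'E'
from h import *
s=load('scene0');t=load('top0')
Z=lambda ox,oy:(lambda x,y:(ox+(x%400+.5)/4-.5,oy+(y%300+.5)/4-.5))
ss,sp,ts,tp=Z(245,150),Z(385,167),Z(255,115),Z(370,205)
def T(n,a,b): print(n,*[np.round(v,4) for v in tri((s,*a),(t,*b))])
T('tip',ss(92,132),ts(58,489))
T('collar',ss(175,113),ts(172,478))
T('tabtop',sp(570,28),tp(652,466))
T('clipA',sp(516,214),tp(541,440)); T('clipB',sp(602,200),tp(648,482))
print('rimtop',plane(t,*tp(595,457),.06),'rimscene',plane(s,*sp(562,188),.06))
sc=np.array([plane(t,*ts(*p),.012)[:2] for p in[(185,388),(324,404),(305,558),(166,541)]]);print(sc)
print('base c',sc.mean(0),'edges',np.degrees([np.arctan2(*(sc[i]-sc[j])[::-1]) for i,j in((0,1),(3,2),(0,3),(1,2))]),[np.linalg.norm(sc[i]-sc[j]) for i,j in((0,1),(3,2),(0,3),(1,2))])
for n,p in(('tip',(58,489)),('coll',(172,478)),('piv',(257,462))): print(n,plane(t,*ts(*p),.2 if n!='coll' else .195))
# mask of pail tab in scene
E
python3 m.py
```

```text
tip [0.6393 0.1797 0.2038] [0.0016 0.0016]
collar [0.6456 0.1166 0.1955] [0.0011 0.0011]
tabtop [ 0.4609 -0.1813  0.1715] [0.0003 0.0003]
clipA [ 0.4709 -0.1498  0.0491] [0.0003 0.0003]
clipB [ 0.4474 -0.2163  0.0442] [0.0026 0.0026]
rimtop [ 0.46130896 -0.18049027  0.06      ] rimscene [ 0.4595962  -0.18306204  0.06      ]
[[0.74025415 0.11706376]
 [0.73045653 0.02431043]
 [0.62703159 0.03609299]
 [0.63729005 0.12818733]]
base c [0.68375808 0.07641363] edges [83.97015531 83.64397949 -6.16594908 -6.4993282 ] [np.float64(0.09326935822272736), np.float64(0.09266393117941861), np.float64(0.10356321821536585), np.float64(0.10409393883098676)]
tip [0.63883542 0.17891796 0.2       ]
coll [0.6464618  0.11744547 0.195     ]
piv [0.65484726 0.07129551 0.2       ]
```

The top view crop puts the rod tip at (269.5,162), the collar at (298,159.5) and the tab at (433,246). The hook points at about 96° in world, and the stand's +y axis at about 84°. Next I'll move behind the rod.

```bash
python3 -m pendant '[{"dz":-0.04,"rz":6.75,"hand":0},{"dz":-0.04,"rz":6.75},{"dx":0.0247,"dy":-0.0291,"dz":-0.02},{"dx":0.0247,"dy":-0.0291},{"dx":0.0247,"dy":-0.0291},{"dx":0.0247,"dy":-0.0291},{"dx":0.0247,"dy":-0.0291},{"dx":0.0247,"dy":-0.0291},{"dx":0.0247,"dy":-0.0291},{"dx":0.0247,"dy":-0.0291},{"dx":0.0247,"dy":-0.0291},{"dx":0.0247,"dy":-0.0291}]'
python3 -m pendant '[{"dx":0.0247,"dy":-0.0291},{"dx":0.0247,"dy":-0.0291},{"dx":0.0247,"dy":-0.0291},{"dx":0.0247,"dy":-0.0291},{"dx":0.0247,"dy":-0.0291},{"dx":0.0247,"dy":-0.0291},{"dx":0.0247,"dy":-0.0291},{"dx":0.0247,"dy":-0.0291},{"dx":0.0247,"dy":-0.0291},{"dx":0.0247,"dy":-0.0291},{"dx":0.02,"dy":-0.02},{"dx":0.005}]'
```

```text
invalid input
invalid input
```

```bash
python3 -m pendant '[{"dx":0,"dy":0,"dz":-0.04,"rx":0,"ry":0,"rz":6.75,"hand":0}]'; python3 -m pendant --help | head -20
```

```text
clock: 0.18
position: [0.1903, -0.5362, 0.2626]
ee_rot: [-0.01, 0.994, 0.11, -0.001]
contact_force: [-0.3, -0.5, -0.8]
width: 0.0754
gripper_force: 0.0invalid input: not JSON, or not a number
```

```bash
python3 -m pendant '[{"dx":0,"dy":0,"dz":-0.04,"rx":0,"ry":0,"rz":6.75,"hand":0},{"dx":0.0247,"dy":-0.0291,"dz":-0.02,"rx":0,"ry":0,"rz":0,"hand":0},{"dx":0.0247,"dy":-0.0291,"dz":0,"rx":0,"ry":0,"rz":0,"hand":0},{"dx":0.0247,"dy":-0.0291,"dz":0,"rx":0,"ry":0,"rz":0,"hand":0},{"dx":0.0247,"dy":-0.0291,"dz":0,"rx":0,"ry":0,"rz":0,"hand":0},{"dx":0.0247,"dy":-0.0291,"dz":0,"rx":0,"ry":0,"rz":0,"hand":0},{"dx":0.0247,"dy":-0.0291,"dz":0,"rx":0,"ry":0,"rz":0,"hand":0},{"dx":0.0247,"dy":-0.0291,"dz":0,"rx":0,"ry":0,"rz":0,"hand":0},{"dx":0.0247,"dy":-0.0291,"dz":0,"rx":0,"ry":0,"rz":0,"hand":0},{"dx":0.0247,"dy":-0.0291,"dz":0,"rx":0,"ry":0,"rz":0,"hand":0},{"dx":0.0247,"dy":-0.0291,"dz":0,"rx":0,"ry":0,"rz":0,"hand":0},{"dx":0.0247,"dy":-0.0291,"dz":0,"rx":0,"ry":0,"rz":0,"hand":0}]'
python3 -m pendant '[{"dx":0.0247,"dy":-0.0291,"dz":0,"rx":0,"ry":0,"rz":0,"hand":0},{"dx":0.0247,"dy":-0.0291,"dz":0,"rx":0,"ry":0,"rz":0,"hand":0},{"dx":0.0247,"dy":-0.0291,"dz":0,"rx":0,"ry":0,"rz":0,"hand":0},{"dx":0.0247,"dy":-0.0291,"dz":0,"rx":0,"ry":0,"rz":0,"hand":0},{"dx":0.0247,"dy":-0.0291,"dz":0,"rx":0,"ry":0,"rz":0,"hand":0},{"dx":0.0247,"dy":-0.0291,"dz":0,"rx":0,"ry":0,"rz":0,"hand":0},{"dx":0.0247,"dy":-0.0291,"dz":0,"rx":0,"ry":0,"rz":0,"hand":0},{"dx":0.0247,"dy":-0.0291,"dz":0,"rx":0,"ry":0,"rz":0,"hand":0},{"dx":0.0247,"dy":-0.0291,"dz":0,"rx":0,"ry":0,"rz":0,"hand":0},{"dx":0,"dy":0,"dz":0,"rx":0,"ry":0,"rz":0,"hand":0},{"dx":0,"dy":0,"dz":0,"rx":0,"ry":0,"rz":0,"hand":0},{"dx":0,"dy":0,"dz":0,"rx":0,"ry":0,"rz":0,"hand":0}]'
```

```text
clock: 1.18
position: [0.4283, -0.1947, 0.3304]
ee_rot: [-0.0, 0.999, 0.052, -0.0]
contact_force: [0.8, -0.1, -0.5]
width: -0.0003
gripper_force: 0.0
clock: 2.18
position: [0.6212, 0.0867, 0.3298]
ee_rot: [0.0, 0.999, 0.052, -0.001]
contact_force: [0.6, 0.3, -0.2]
width: 0.0003
gripper_force: 0.0
```

```bash
python3 -m pendant '[{"dx":0.028,"dy":-0.03,"dz":0,"rx":0,"ry":0,"rz":0,"hand":0},{"dx":0.028,"dy":-0.03,"dz":0,"rx":0,"ry":0,"rz":0,"hand":0},{"dx":0,"dy":0,"dz":0.03,"rx":0,"ry":0,"rz":0,"hand":0},{"dx":0,"dy":0,"dz":0.035,"rx":0,"ry":0,"rz":0,"hand":0},{"dx":0,"dy":0,"dz":0.035,"rx":0,"ry":0,"rz":0,"hand":0},{"dx":0,"dy":0,"dz":0.02,"rx":0,"ry":0,"rz":0,"hand":0},{"dx":0,"dy":0,"dz":0.015,"rx":0,"ry":0,"rz":0,"hand":0},{"dx":0,"dy":0,"dz":0.015,"rx":0,"ry":0,"rz":0,"hand":0},{"dx":0,"dy":0,"dz":0.015,"rx":0,"ry":0,"rz":0,"hand":0},{"dx":0,"dy":0,"dz":0,"rx":0,"ry":0,"rz":0,"hand":0},{"dx":0,"dy":0,"dz":0,"rx":0,"ry":0,"rz":0,"hand":0}]'
python3 - <<'E'
from h import *
s=grab('scene','scene1')['frame'];t=grab('top','top1')['frame']
c=lambda i,x,y:cv2.resize(i[y:y+100,x:x+100,::-1],(400,400),interpolation=cv2.INTER_CUBIC)
cv2.imwrite('pics/z1.png',np.hstack([c(s,235,130),c(t,245,105)]))
E
```

```text
clock: 3.1
position: [0.6703, 0.1508, 0.1654]
ee_rot: [0.0, 0.999, 0.051, -0.001]
contact_force: [0.7, -0.7, 0.6]
width: -0.0002
gripper_force: 0.0
```

View pics/z1.png

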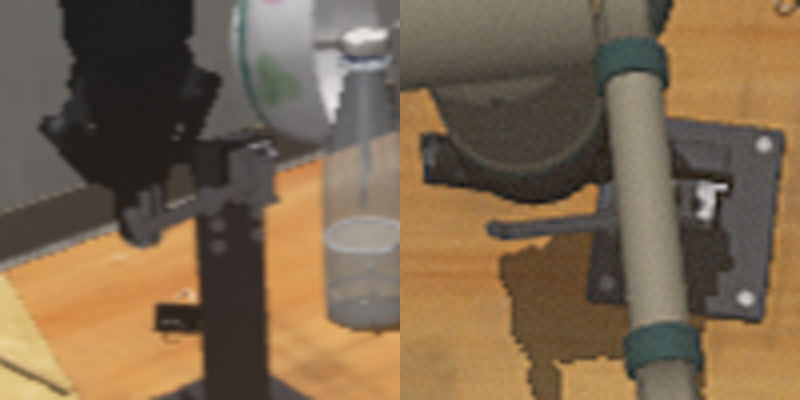

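The closed fingers are behind the rod, with the rod tip at about (145,238) in the left crop and clear of it. I'll sweep the hook out around the pivot.

```bash
python3 -m pendant '[{"dx":-0.006,"dy":0,"dz":0,"rx":0,"ry":0,"rz":0,"hand":0},{"dx":-0.006,"dy":0,"dz":0,"rx":0,"ry":0,"rz":0,"hand":0},{"dx":-0.0069,"dy":-0.0011,"dz":0,"rx":0,"ry":0,"rz":-5,"hand":0},{"dx":-0.0069,"dy":-0.0011,"dz":0,"rx":0,"ry":0,"rz":-5,"hand":0},{"dx":-0.0069,"dy":-0.0011,"dz":0,"rx":0,"ry":0,"rz":-5,"hand":0},{"dx":-0.0069,"dy":-0.0011,"dz":0,"rx":0,"ry":0,"rz":-5,"hand":0},{"dx":-0.0069,"dy":-0.0011,"dz":0,"rx":0,"ry":0,"rz":-5,"hand":0},{"dx":-0.0069,"dy":-0.0011,"dz":0,"rx":0,"ry":0,"rz":-5,"hand":0}]'
python3 -m pendant '[{"dx":-0.0069,"dy":-0.0011,"dz":0,"rx":0,"ry":0,"rz":-5,"hand":0},{"dx":-0.0069,"dy":-0.0011,"dz":0,"rx":0,"ry":0,"rz":-5,"hand":0},{"dx":-0.0069,"dy":-0.0011,"dz":0,"rx":0,"ry":0,"rz":-5,"hand":0},{"dx":-0.0069,"dy":-0.0011,"dz":0,"rx":0,"ry":0,"rz":-5,"hand":0},{"dx":-0.0069,"dy":-0.0011,"dz":0,"rx":0,"ry":0,"rz":-5,"hand":0},{"dx":-0.0069,"dy":-0.0011,"dz":0,"rx":0,"ry":0,"rz":-5,"hand":0}]'
```

```text
clock: 3.87
position: [0.6197, 0.1454, 0.1671]
ee_rot: [0.0, 0.95, 0.311, 0.003]
contact_force: [3.5, 2.5, -0.6]
width: 0.0001
gripper_force: 2.0
clock: 4.37
position: [0.5871, 0.1195, 0.167]
ee_rot: [0.0, 0.838, 0.546, 0.003]
contact_force: [2.9, 3.3, -0.1]
width: -0.0001
gripper_force: 2.0
```

```bash
python3 -m pendant '[{"dx":-0.0069,"dy":-0.0011,"dz":0,"rx":0,"ry":0,"rz":-5,"hand":0},{"dx":-0.0055,"dy":-0.0009,"dz":0,"rx":0,"ry":0,"rz":-4,"hand":0},{"dx":-0.0027,"dy":-0.0005,"dz":0,"rx":0,"ry":0,"rz":-2,"hand":0},{"dx":0,"dy":0,"dz":0,"rx":0,"ry":0,"rz":0,"hand":0}]'
python3 -m pendant '[{"dx":-0.0014,"dy":-0.0003,"dz":0,"rx":0,"ry":0,"rz":-1,"hand":0},{"dx":-0.0014,"dy":-0.0003,"dz":0,"rx":0,"ry":0,"rz":-1,"hand":0},{"dx":0,"dy":0,"dz":0,"rx":0,"ry":0,"rz":0,"hand":0}]'
python3 -m pendant '[{"dx":-0.0014,"dy":-0.0003,"dz":0,"rx":0,"ry":0,"rz":-1,"hand":0},{"dx":0,"dy":0,"dz":0,"rx":0,"ry":0,"rz":0,"hand":0}]'
```

```text
clock: 4.7
position: [0.579, 0.1057, 0.1668]
ee_rot: [0.0, 0.783, 0.622, 0.002]
contact_force: [1.5, 3.3, 0.2]
width: 0.0003
gripper_force: 1.6
clock: 4.95
position: [0.5777, 0.1027, 0.1661]
ee_rot: [0.0, 0.772, 0.636, 0.001]
contact_force: [1.9, 3.8, -0.0]
width: -0.0001
gripper_force: 1.8
clock: 5.12
position: [0.5771, 0.1011, 0.1658]
ee_rot: [0.0, 0.766, 0.643, 0.0]
contact_force: [1.8, 3.2, -0.2]
width: -0.0002
gripper_force: 1.8
```

```bash
for i in 1; do python3 -m pendant '[{"dx":-0.0014,"dy":0,"dz":0,"rx":0,"ry":0,"rz":-1,"hand":0},{"dx":-0.0014,"dy":0,"dz":0,"rx":0,"ry":0,"rz":-1,"hand":0},{"dx":0,"dy":0,"dz":0,"rx":0,"ry":0,"rz":0,"hand":0}]'; done
python3 -m pendant '[{"dx":-0.0012,"dy":0,"dz":0,"rx":0,"ry":0,"rz":-1,"hand":0},{"dx":0,"dy":0,"dz":0,"rx":0,"ry":0,"rz":0,"hand":0}]' | grep -E "pos|contact"
python3 -m pendant '[{"dx":-0.001,"dy":0,"dz":0,"rx":0,"ry":0,"rz":0,"hand":0},{"dx":0,"dy":0,"dz":0,"rx":0,"ry":0,"rz":0,"hand":0}]' | grep -E "pos|contact"
```

```text
clock: 5.37
position: [0.5763, 0.0981, 0.1656]
ee_rot: [-0.0, 0.755, 0.656, -0.0]
contact_force: [1.5, 4.0, 1.8]
width: -0.0002
gripper_force: 1.8
position: [0.576, 0.0969, 0.1655]
contact_force: [1.5, 3.7, 1.2]
position: [0.5759, 0.096, 0.1655]
contact_force: [1.7, 3.5, 1.5]
```

```bash

python3 -m pendant '[{"dx":-0.001,"dy":0,"dz":0,"rx":0,"ry":0,"rz":0,"hand":0},{"dx":-0.001,"dy":0,"dz":0,"rx":0,"ry":0,"rz":0,"hand":0},{"dx":0,"dy":0,"dz":0,"rx":0,"ry":0,"rz":0,"hand":0}]' | grep -E "pos|contact"
python3 -m pendant '[{"dx":-0.001,"dy":0,"dz":0,"rx":0,"ry":0,"rz":0,"hand":0},{"dx":0,"dy":0,"dz":0,"rx":0,"ry":0,"rz":0,"hand":0}]' | grep -E "pos|contact"
```

```text
position: [0.5757, 0.094, 0.1656]
contact_force: [1.1, 4.1, 2.1]
position: [0.5757, 0.0935, 0.1656]
contact_force: [0.7, 5.7, 1.3]
```

```bash

python3 -m pendant '[{"dx":-0.001,"dy":0,"dz":0,"rx":0,"ry":0,"rz":0,"hand":0},{"dx":0,"dy":0,"dz":0,"rx":0,"ry":0,"rz":0,"hand":0}]' | grep -E "pos|contact"
```

```text
position: [0.5756, 0.0929, 0.1656]
contact_force: [0.2, 6.6, 1.1]
```

```bash

python3 -m pendant '[{"dx":-0.001,"dy":0,"dz":0,"rx":0,"ry":0,"rz":0,"hand":0},{"dx":0,"dy":0,"dz":0,"rx":0,"ry":0,"rz":0,"hand":0},{"dx":0,"dy":0,"dz":0,"rx":0,"ry":0,"rz":0,"hand":0}]' | grep -E "pos|contact"
```

```text
position: [0.5756, 0.0924, 0.1656]
contact_force: [0.7, 7.2, 1.4]
```

```bash

python3 -m pendant '[{"dx":-0.001,"dy":0,"dz":0,"rx":0,"ry":0,"rz":0,"hand":0},{"dx":0,"dy":0,"dz":0,"rx":0,"ry":0,"rz":0,"hand":0},{"dx":0,"dy":0,"dz":0,"rx":0,"ry":0,"rz":0,"hand":0}]' | grep -E "pos|contact"
```

```text
position: [0.5755, 0.0919, 0.1657]
contact_force: [0.2, 8.9, 0.6]
```

```bash
python3 -m pendant '[{"dx":0.01,"dy":0,"dz":0,"rx":0,"ry":0,"rz":0,"hand":0},{"dx":0.012,"dy":0,"dz":0,"rx":0,"ry":0,"rz":0,"hand":0},{"dx":0,"dy":0,"dz":-0.03,"rx":0,"ry":0,"rz":0,"hand":0},{"dx":0,"dy":0,"dz":-0.04,"rx":0,"ry":0,"rz":0,"hand":0},{"dx":0,"dy":0,"dz":-0.04,"rx":0,"ry":0,"rz":0,"hand":0},{"dx":0,"dy":0,"dz":-0.04,"rx":0,"ry":0,"rz":0,"hand":0},{"dx":0,"dy":0,"dz":-0.01,"rx":0,"ry":0,"rz":0,"hand":0},{"dx":-0.034,"dy":-0.009,"dz":0,"rx":0,"ry":0,"rz":0,"hand":0},{"dx":-0.034,"dy":-0.009,"dz":0,"rx":0,"ry":0,"rz":0,"hand":0},{"dx":-0.034,"dy":-0.009,"dz":0,"rx":0,"ry":0,"rz":0,"hand":0},{"dx":-0.034,"dy":-0.009,"dz":0,"rx":0,"ry":0,"rz":0,"hand":0},{"dx":-0.034,"dy":-0.009,"dz":0,"rx":0,"ry":0,"rz":0,"hand":0}]'
python3 -m pendant '[{"dx":-0.034,"dy":-0.009,"dz":0,"rx":0,"ry":0,"rz":0,"hand":0.04},{"dx":-0.034,"dy":-0.009,"dz":0,"rx":0,"ry":0,"rz":0,"hand":0.04},{"dx":-0.034,"dy":-0.009,"dz":0,"rx":0,"ry":0,"rz":0,"hand":0.04},{"dx":-0.034,"dy":-0.009,"dz":0,"rx":0,"ry":0,"rz":0,"hand":0.04},{"dx":0,"dy":0,"dz":0,"rx":0,"ry":0,"rz":6.5,"hand":0.04},{"dx":0,"dy":0,"dz":0,"rx":0,"ry":0,"rz":6.5,"hand":0.04},{"dx":0,"dy":0,"dz":0,"rx":0,"ry":0,"rz":0,"hand":0.04}]'
python3 - <<'E'
from h import *
s=grab('scene','scene2')['frame'];t=grab('top','top2')['frame']
def c(i,x,y): return cv2.resize(i[y:y+75,x:x+100,::-1],(400,300),interpolation=cv2.INTER_CUBIC)
cv2.imwrite('pics/z2.png',np.vstack([np.hstack([c(s,245,150),c(s,385,167)]),np.hstack([c(t,265,115),c(t,370,205)])]))
E
```

```text
clock: 7.78
position: [0.5113, -0.0529, 0.325]
ee_rot: [0.0, 0.749, 0.663, -0.001]
contact_force: [0.0, -1.0, 0.5]
width: -0.0
gripper_force: 0.0
clock: 8.37
position: [0.4594, -0.1829, 0.3249]
ee_rot: [-0.0, 0.82, 0.572, -0.001]
contact_force: [0.4, -0.6, 0.8]
width: 0.0401
gripper_force: 0.0
```

View pics/z2.png

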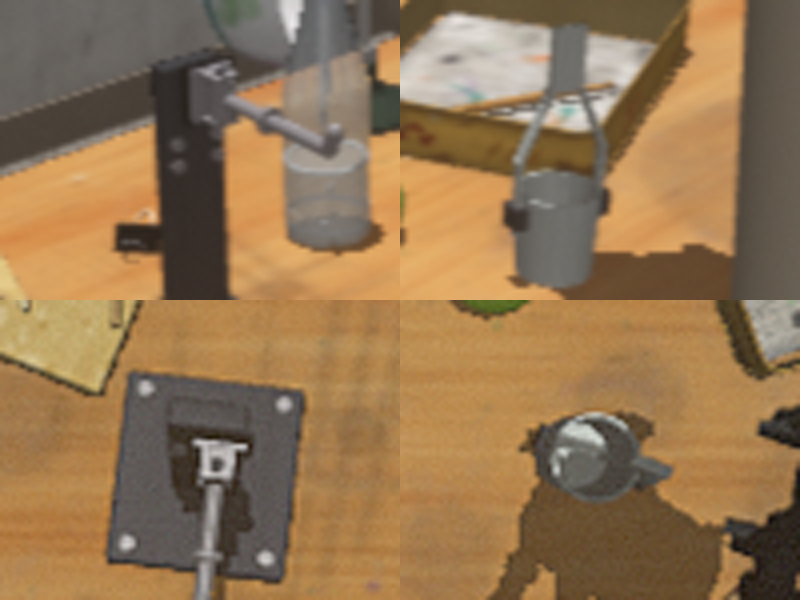

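```bash
cat > m2.py <<'E'
from h import *
s=load('scene2');t=load('top2')
Z=lambda ox,oy:(lambda x,y:(ox+(x%400+.5)/4-.5,oy+(y%300+.5)/4-.5))
ss,sp,ts,tp=Z(245,150),Z(385,167),Z(265,115),Z(370,205)
def T(n,a,b): print(n,*[np.round(v,4) for v in tri((s,*a),(t,*b))])
T('tab outer corner',sp(586,26),tp(671,470))
T('tab ctr',sp(570,28),tp(652,466))
T('collar',ss(270,119),ts(208,556))
g=cv2.cvtColor(t['frame'],cv2.COLOR_RGB2GRAY).astype(int);hsv=cv2.cvtColor(t['frame'],cv2.COLOR_RGB2HSV)
for v in range(168,216,3): 
    r=hsv[v,300:335]; x=[i+300 for i in range(35) if r[i,1]<60 and r[i,2]>90]; print(v,x)
for z in(.18,.19,.2):print(proj(s,[.5725,.0775,z]))
cv2.imwrite('pics/z3.png',np.hstack([cv2.resize(t['frame'][165:215,290:340,::-1],(400,400),interpolation=cv2.INTER_CUBIC),cv2.resize(s['frame'][150:200,290:340,::-1],(400,400),interpolation=cv2.INTER_CUBIC)]))
E
python3 m2.py
```

```text
tab outer corner [ 0.4581 -0.1927  0.1702] [0.0007 0.0007]
tab ctr [ 0.4609 -0.1813  0.1715] [0.0003 0.0003]
collar [0.605  0.0758 0.191 ] [0.0005 0.0005]
168 [300, 301, 302, 303, 304, 305, 306, 307, 308, 309, 310, 316, 317, 318, 319, 328, 329, 332, 333, 334]
171 [300, 301, 302, 303, 304, 305, 306, 307, 308, 309, 310, 311, 314, 315, 316, 317, 318, 319, 329, 331, 332, 333, 334]
174 [300, 301, 302, 303, 304, 305, 306, 307, 308, 309, 310, 312, 313, 315, 316, 317, 318, 319, 325, 326, 327, 331, 332, 333, 334]
177 [300, 301, 302, 303, 304, 305, 306, 307, 308, 310, 311, 312, 313, 314, 315, 316, 317, 318, 325, 326, 327, 328, 330, 331, 332, 334]
180 [305, 308, 309, 310, 311, 312, 314, 315, 316, 317, 318, 323, 324, 326, 329, 330, 331, 332, 333]
183 [314, 315, 316, 317, 318, 332, 333, 334]
186 [314, 315, 316, 317]
189 [314, 315, 316, 317]
192 [313, 314, 315, 316, 317]
195 [313, 314, 315, 316]
198 [313, 314, 315, 316]
201 [312, 313, 314, 315, 316]
204 [312, 314, 315]
207 [312, 313, 314, 315]
210 []
213 []
(np.float64(321.3715374215859), np.float64(187.62376819873964))
(np.float64(321.2918594803984), np.float64(183.6550061511135))
(np.float64(321.2116157144026), np.float64(179.65806034282258))
```

View pics/z3.png

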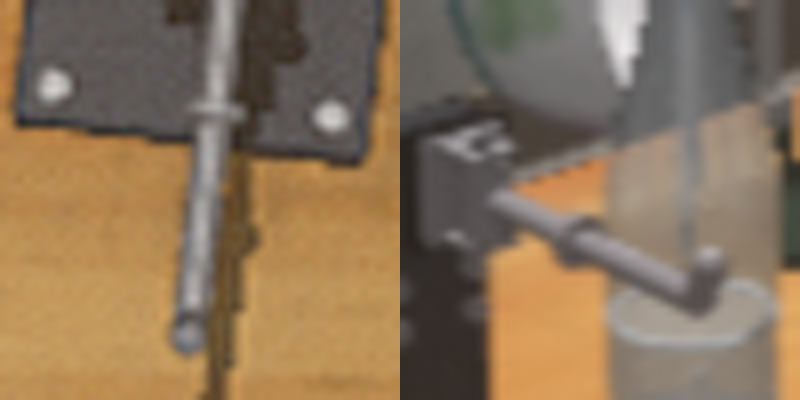

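The crop shows the tip at about (313,206.5) in top and (328.5,182) in scene, and the collar at (316.7,178.6) in top. The hook is fully out.

```bash
python3 - <<'E'
from h import *
s=load('scene2');t=load('top2')
c=lambda x,o:(x+.5)/8-.5+o
print(tri((s,c(311,290),c(256,150)),(t,c(188,290),c(333,165))))
A=tri((s,c(173,290),c(243,150)),(t,c(217,290),c(111,165)));print(A)
tip=plane(t,c(188,290),c(335,165),.205);col=plane(t,c(217,290),c(112,165),.192)
print(tip,col,np.linalg.norm((tip-col)[:2]),np.degrees(np.arctan2(*(tip-col)[1::-1])))
u=(tip-col)[:2];u/=np.linalg.norm(u)
for r in(.054,.075,.078):print(r,col[:2]+u*(r-.0475))
E
```

```text
(array([0.54347138, 0.08253322, 0.20506557]), [8.055215736468228e-05, 8.055215736463726e-05])
(array([0.60629709, 0.07638798, 0.18928916]), [0.0014236776786429957, 0.001423677678643017])
[0.54299796 0.08258378 0.205     ] [0.60467114 0.07538925 0.192     ] 0.062091394515657254 173.34619693617543
0.054 [0.59821492 0.07614241]
0.075 [0.57735636 0.07857568]
0.078 [0.57437657 0.07892329]
```

```bash
python3 -m pendant '[{"dx":0.002,"dy":0.0015,"dz":0.03,"rx":0,"ry":0,"rz":0,"hand":0.04},{"dx":0,"dy":0,"dz":0.04,"rx":0,"ry":0,"rz":0,"hand":0.04},{"dx":0,"dy":0,"dz":0.04,"rx":0,"ry":0,"rz":0,"hand":0.04},{"dx":0,"dy":0,"dz":0.03,"rx":0,"ry":0,"rz":0,"hand":0.04},{"dx":0,"dy":0,"dz":0.02,"rx":0,"ry":0,"rz":0,"hand":0.04},{"dx":0,"dy":0,"dz":0.013,"rx":0,"ry":0,"rz":0,"hand":0.04},{"dx":0,"dy":0,"dz":0.01,"rx":0,"ry":0,"rz":0,"hand":0.04},{"dx":0,"dy":0,"dz":0,"rx":0,"ry":0,"rz":0,"hand":0.04},{"dx":0,"dy":0,"dz":0,"rx":0,"ry":0,"rz":0,"hand":0.04}]'
python3 - <<'E'
from h import *
s=grab('scene','scene3')['frame']
cv2.imwrite('pics/z4.png',cv2.resize(s[150:250,380:480,::-1],(500,500),interpolation=cv2.INTER_CUBIC))
E
```

```text
clock: 9.22
position: [0.4626, -0.1803, 0.1427]
ee_rot: [-0.0, 0.819, 0.574, -0.0]
contact_force: [0.6, 0.6, 0.8]
width: 0.0401
gripper_force: 0.0
```

View pics/z4.png

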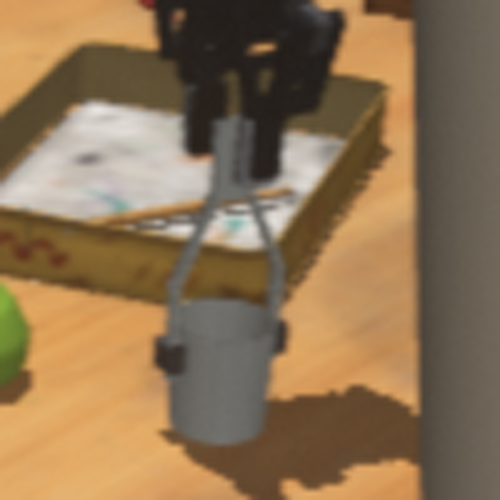

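The tab stands between the open fingers, at about (232,150) in the crop. I'll close on it and lift.

```bash
python3 -m pendant '[{"dx":0,"dy":0,"dz":0,"rx":0,"ry":0,"rz":0,"hand":0},{"dx":0,"dy":0,"dz":0,"rx":0,"ry":0,"rz":0,"hand":0},{"dx":0,"dy":0,"dz":0,"rx":0,"ry":0,"rz":0,"hand":0},{"dx":0,"dy":0,"dz":0,"rx":0,"ry":0,"rz":0,"hand":0},{"dx":0,"dy":0,"dz":0,"rx":0,"ry":0,"rz":0,"hand":0},{"dx":0,"dy":0,"dz":0,"rx":0,"ry":0,"rz":0,"hand":0},{"dx":0,"dy":0,"dz":0,"rx":0,"ry":0,"rz":0,"hand":0}]' 40
python3 -m pendant '[{"dx":0,"dy":0,"dz":-0.005,"rx":0,"ry":0,"rz":0,"hand":0},{"dx":0,"dy":0,"dz":-0.02,"rx":0,"ry":0,"rz":0,"hand":0},{"dx":0,"dy":0,"dz":-0.02,"rx":0,"ry":0,"rz":0,"hand":0},{"dx":0,"dy":0,"dz":-0.02,"rx":0,"ry":0,"rz":0,"hand":0},{"dx":0,"dy":0,"dz":-0.02,"rx":0,"ry":0,"rz":0,"hand":0},{"dx":0,"dy":0,"dz":-0.005,"rx":0,"ry":0,"rz":0,"hand":0},{"dx":0,"dy":0,"dz":0,"rx":0,"ry":0,"rz":0,"hand":0},{"dx":0,"dy":0,"dz":0,"rx":0,"ry":0,"rz":0,"hand":0}]'
```

```text
clock: 9.85
position: [0.4621, -0.1807, 0.1436]
ee_rot: [0.0, 0.819, 0.573, -0.0]
contact_force: [-1.3, 0.6, 5.7]
width: 0.0072
gripper_force: 42.5
clock: 10.52
position: [0.4619, -0.1801, 0.2317]
ee_rot: [-0.001, 0.819, 0.573, -0.0]
contact_force: [-1.3, 0.3, -3.5]
width: 0.0076
gripper_force: 41.1
```

```bash
python3 -m pendant '[{"dx":0.012,"dy":-0.0034,"dz":0,"rx":0,"ry":0,"rz":0,"hand":0},{"dx":0.0262,"dy":-0.0068,"dz":0,"rx":0,"ry":0,"rz":0,"hand":0},{"dx":0.0262,"dy":-0.0068,"dz":0,"rx":0,"ry":0,"rz":0,"hand":0},{"dx":0.0262,"dy":-0.0068,"dz":0,"rx":0,"ry":0,"rz":0,"hand":0},{"dx":0.0262,"dy":-0.0068,"dz":0,"rx":0,"ry":0,"rz":0,"hand":0},{"dx":0.0262,"dy":-0.0068,"dz":0,"rx":0,"ry":0,"rz":0,"hand":0},{"dx":0.0262,"dy":-0.0068,"dz":0,"rx":0,"ry":0,"rz":0,"hand":0},{"dx":0.0262,"dy":-0.0068,"dz":0,"rx":0,"ry":0,"rz":0,"hand":0},{"dx":0.0262,"dy":-0.0068,"dz":0,"rx":0,"ry":0,"rz":0,"hand":0},{"dx":0.0262,"dy":-0.0068,"dz":0,"rx":0,"ry":0,"rz":0,"hand":0},{"dx":0.012,"dy":-0.003,"dz":0,"rx":0,"ry":0,"rz":0,"hand":0},{"dx":0.002,"dy":0,"dz":0,"rx":0,"ry":0,"rz":-4,"hand":0}]'
python3 -m pendant '[{"dx":0,"dy":0,"dz":0,"rx":0,"ry":0,"rz":-5,"hand":0},{"dx":0,"dy":0,"dz":0,"rx":0,"ry":0,"rz":-4.5,"hand":0},{"dx":0,"dy":0,"dz":0,"rx":0,"ry":0,"rz":0,"hand":0},{"dx":0,"dy":0,"dz":0,"rx":0,"ry":0,"rz":0,"hand":0},{"dx":0,"dy":0,"dz":0,"rx":0,"ry":0,"rz":0,"hand":0}]'
python3 - <<'E'
from h import *
s=grab('scene','scene4')['frame'];t=grab('top','top4')['frame']
def c(i,x,y): return cv2.resize(i[y:y+100,x:x+80,::-1],(400,500),interpolation=cv2.INTER_CUBIC)
cv2.imwrite('pics/z5.png',np.hstack([c(s,310,140),c(t,275,165)]))
E
```

```text
clock: 11.52
position: [0.4871, 0.0924, 0.2309]
ee_rot: [-0.002, 0.797, 0.603, -0.001]
contact_force: [-0.7, -1.0, -3.5]
width: 0.0073
gripper_force: 41.0
clock: 11.93
position: [0.4878, 0.089, 0.2318]
ee_rot: [-0.001, 0.747, 0.665, -0.001]
contact_force: [-0.2, -0.2, -4.2]
width: 0.0072
gripper_force: 41.1
```

View pics/z5.png

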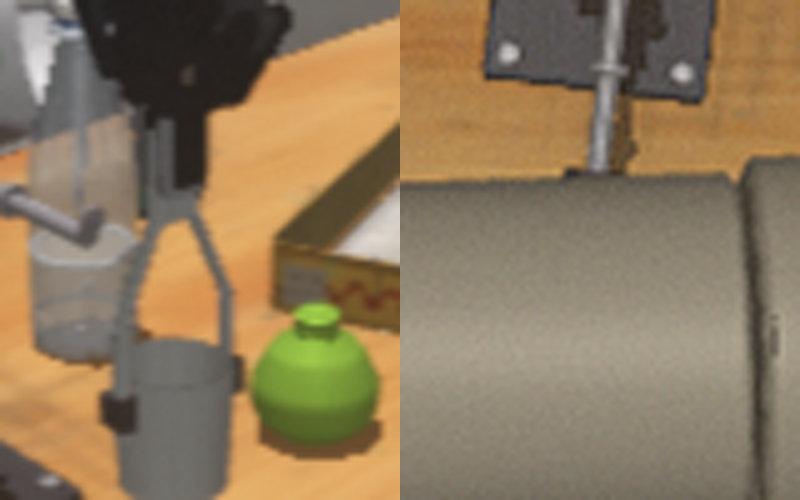

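The scene crop shows the pail upright, with the handle roof at about (175,212). The rod tip is at (92,225), and the top camera is blocked by the arm. I'll check the roof height by projection.

```bash
python3 - <<'E'
from h import *
s=load('scene4')
f=lambda X:[round(float((a-o+.5)*5-.5),1) for a,o in zip(proj(s,X),(310,140))]
v=np.array([.114,.9935])
for z in(.208,.212,.216,.220,.26):
  print(z,f([.4878,.089,z]),f([*(np.array([.4878,.089])+v*.012),z]),f([*(np.array([.4878,.089])-v*.012),z]))
print('rim',f([.4878,.089,.2156-.0675]),'clips',[f([*(np.array([.4878,.089])+k*v*.032),.1356]) for k in(1,-1)],'tip',f([.543,.0825,.205]))
g=cv2.cvtColor(s['frame'],cv2.COLOR_RGB2GRAY)
for r in range(174,196,2): print(r,g[r,332:358])
E
```

```text
0.208 [172.6, 241.6] [151.1, 248.5] [193.8, 234.7]
0.212 [172.6, 233.1] [151.1, 240.0] [193.8, 226.3]
0.216 [172.6, 224.6] [151.1, 231.5] [193.9, 217.8]
0.22 [172.6, 216.1] [151.0, 222.9] [193.9, 209.3]
0.26 [172.6, 129.5] [150.7, 136.0] [194.3, 123.2]
rim [172.6, 365.3] clips [[116.3, 410.9], [227.1, 370.5]] tip [94.8, 210.2]
174 [138 132 127 124 111  91  68  75  90  82  83  84  68  40  36  37  37  37
  48 101 153 170 171 171 170 170]
176 [133 130 126 122 112  93  69  75  89  77  78  85  69  42  38  40  43  48
  65 126 164 169 172 173 174 173]
178 [130 128 121 118 112  95  74  85  98  84  77  85  88  87  86  89  88  83
 116 156 165 168 170 169 171 173]
180 [128 127 125 122 117  96  73  84  99 103 104 101 102 103 105 104 108 122
 145 164 168 174 176 177 177 177]
182 [127 127 125 123 120  97  59  77  99 104 106 105 104 104 106 104 107 125
 156 174 177 177 176 176 175 175]
184 [142 139 134 127 129 142 145 122 103 105 109 116 127 138 151 145 107  98
 121 154 173 177 178 178 179 181]
186 [151 155 163 158 142 134 121 102 106 120 151 174 179 179 178 173 144 100
 100 121 158 180 182 178 175 175]
188 [156 156 154 154 153 136 113 106 115 147 172 176 177 180 182 182 180 149
 101 104 144 173 178 179 180 180]
190 [157 154 143 125 110 104 100 106 125 157 176 181 182 180 178 178 177 161
 123 100 111 148 176 180 179 178]
192 [153 132 119 108  97 100 107 117 149 175 177 176 179 180 181 181 181 179
 160 121 102 122 152 168 169 168]
194 [128 125 119 110 103 105 116 146 171 177 179 179 179 178 177 175 174 171
 169 152 116 100 118 146 162 163]
```

```bash
python3 -m pendant '[{"dx":0.0012,"dy":0.01,"dz":0,"rx":0,"ry":0,"rz":0,"hand":0},{"dx":0,"dy":0.012,"dz":0,"rx":0,"ry":0,"rz":0,"hand":0},{"dx":0,"dy":0.012,"dz":0,"rx":0,"ry":0,"rz":0,"hand":0},{"dx":0,"dy":0.01,"dz":0,"rx":0,"ry":0,"rz":0,"hand":0},{"dx":0,"dy":0.006,"dz":0,"rx":0,"ry":0,"rz":0,"hand":0},{"dx":0,"dy":0.003,"dz":0,"rx":0,"ry":0,"rz":0,"hand":0},{"dx":0,"dy":0,"dz":0,"rx":0,"ry":0,"rz":0,"hand":0}]'|grep -E "pos|cont"
python3 -m pendant '[{"dx":0,"dy":0.005,"dz":0,"rx":0,"ry":0,"rz":0,"hand":0},{"dx":0,"dy":0.007,"dz":0,"rx":0,"ry":0,"rz":0,"hand":0},{"dx":0,"dy":0,"dz":0,"rx":0,"ry":0,"rz":0,"hand":0}]'|grep -E "pos|cont"
```

```text
position: [0.5422, 0.0836, 0.2322]
contact_force: [0.3, 0.2, -3.1]
position: [0.5549, 0.0823, 0.2328]
contact_force: [1.2, 0.6, -3.5]
```

```bash
python3 -m pendant '[{"dx":0,"dy":0.007,"dz":0,"rx":0,"ry":0,"rz":0,"hand":0},{"dx":0,"dy":0.008,"dz":0,"rx":0,"ry":0,"rz":0,"hand":0},{"dx":0,"dy":0.006,"dz":0,"rx":0,"ry":0,"rz":0,"hand":0},{"dx":0,"dy":0,"dz":0,"rx":0,"ry":0,"rz":0,"hand":0},{"dx":0,"dy":0,"dz":0,"rx":0,"ry":0,"rz":0,"hand":0}]'
python3 - <<'E'
from h import *
s=grab('scene','scene5')['frame']
cv2.imwrite('pics/z6.png',cv2.resize(s[135:235,270:370,::-1],(600,600),interpolation=cv2.INTER_CUBIC))
E
```

```text
clock: 13.28
position: [0.5745, 0.08, 0.2324]
ee_rot: [-0.0, 0.746, 0.666, -0.0]
contact_force: [-0.6, -0.4, -3.4]
width: 0.0073
gripper_force: 41.0
```

View pics/z6.png

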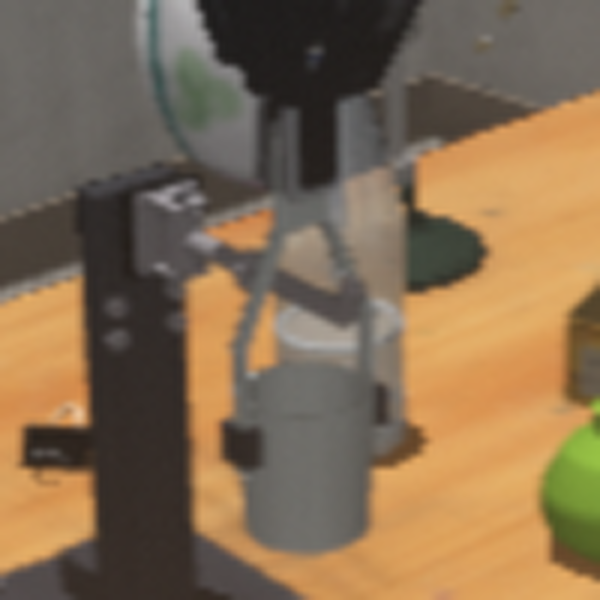

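The rod passes through the handle below the roof (roof at about (305,215), rod running from (215,245) to (350,305)). I'll lower gently.

```bash
python3 -m pendant '[{"dx":0,"dy":0,"dz":0.006,"rx":0,"ry":0,"rz":0,"hand":0},{"dx":0,"dy":0,"dz":0.006,"rx":0,"ry":0,"rz":0,"hand":0},{"dx":0,"dy":0,"dz":0.004,"rx":0,"ry":0,"rz":0,"hand":0},{"dx":0,"dy":0,"dz":0,"rx":0,"ry":0,"rz":0,"hand":0},{"dx":0,"dy":0,"dz":0,"rx":0,"ry":0,"rz":0,"hand":0}]' |grep -E "pos|cont"
python3 -m pendant '[{"dx":0,"dy":0,"dz":0.001,"rx":0,"ry":0,"rz":0,"hand":0},{"dx":0,"dy":0,"dz":0,"rx":0,"ry":0,"rz":0,"hand":0}]' |grep -E "pos|cont"
```

```text
position: [0.5736, 0.0801, 0.216]
contact_force: [0.8, 0.0, -2.9]
position: [0.5742, 0.0801, 0.2157]
contact_force: [-0.1, 0.0, -3.1]
```

```bash
python3 -m pendant '[{"dx":0,"dy":0,"dz":0.001,"rx":0,"ry":0,"rz":0,"hand":0},{"dx":0,"dy":0,"dz":0,"rx":0,"ry":0,"rz":0,"hand":0}]' |grep -E "pos|cont"
```

```text
position: [0.5742, 0.08, 0.2146]
contact_force: [-0.7, 0.6, -4.7]
```

```bash
python3 -m pendant '[{"dx":0,"dy":0,"dz":0.001,"rx":0,"ry":0,"rz":0,"hand":0},{"dx":0,"dy":0,"dz":0,"rx":0,"ry":0,"rz":0,"hand":0}]' |grep -E "pos|cont"
```

```text
position: [0.574, 0.0801, 0.2135]
contact_force: [-0.4, -0.0, -3.9]
```

```bash
python3 -m pendant '[{"dx":0,"dy":0,"dz":0.001,"rx":0,"ry":0,"rz":0,"hand":0},{"dx":0,"dy":0,"dz":0.001,"rx":0,"ry":0,"rz":0,"hand":0},{"dx":0,"dy":0,"dz":0,"rx":0,"ry":0,"rz":0,"hand":0}]' |grep -E "pos|cont"
```

```text
position: [0.574, 0.0801, 0.2114]
contact_force: [0.6, -1.1, -3.0]
```

```bash
python3 -m pendant '[{"dx":0,"dy":0,"dz":0.0008,"rx":0,"ry":0,"rz":0,"hand":0},{"dx":0,"dy":0,"dz":0,"rx":0,"ry":0,"rz":0,"hand":0}]' |grep -E "pos|cont"
```

```text
position: [0.5741, 0.08, 0.2107]
contact_force: [-0.2, -0.5, -3.3]
```

```bash
python3 -m pendant '[{"dx":0,"dy":0,"dz":0.0008,"rx":0,"ry":0,"rz":0,"hand":0},{"dx":0,"dy":0,"dz":0,"rx":0,"ry":0,"rz":0,"hand":0}]' |grep -E "pos|cont"
```

```text
position: [0.5741, 0.08, 0.2099]
contact_force: [-0.5, -0.3, -3.7]
```

```bash
python3 -m pendant '[{"dx":0,"dy":0,"dz":0.0008,"rx":0,"ry":0,"rz":0,"hand":0},{"dx":0,"dy":0,"dz":0,"rx":0,"ry":0,"rz":0,"hand":0}]' |grep -E "pos|cont"
```

```text
position: [0.5741, 0.0801, 0.2092]
contact_force: [-0.9, 0.2, -2.5]
```

```bash
python3 -m pendant '[{"dx":0,"dy":0,"dz":0.0008,"rx":0,"ry":0,"rz":0,"hand":0},{"dx":0,"dy":0,"dz":0,"rx":0,"ry":0,"rz":0,"hand":0}]' |grep -E "pos|cont"
```

```text
position: [0.5741, 0.0801, 0.2086]
contact_force: [-0.4, 0.1, -2.4]
```

```bash
python3 -m pendant '[{"dx":0,"dy":0,"dz":0.0008,"rx":0,"ry":0,"rz":0,"hand":0},{"dx":0,"dy":0,"dz":0,"rx":0,"ry":0,"rz":0,"hand":0}]' |grep -E "pos|cont"
```

```text
position: [0.5742, 0.08, 0.2078]
contact_force: [-0.7, -0.6, -1.3]
```

```bash
python3 -m pendant '[{"dx":0,"dy":0,"dz":0.0006,"rx":0,"ry":0,"rz":0,"hand":0},{"dx":0,"dy":0,"dz":0,"rx":0,"ry":0,"rz":0,"hand":0},{"dx":0,"dy":0,"dz":0,"rx":0,"ry":0,"rz":0,"hand":0}]' |grep -E "pos|cont"; python3 -m pendant '[{"dx":0,"dy":0,"dz":0,"rx":0,"ry":0,"rz":0,"hand":0},{"dx":0,"dy":0,"dz":0,"rx":0,"ry":0,"rz":0,"hand":0}]' |grep -E "pos|cont";python3 -m pendant '[{"dx":0,"dy":0,"dz":0,"rx":0,"ry":0,"rz":0,"hand":0}]'
```

```text
position: [0.5742, 0.0801, 0.2073]
contact_force: [-0.2, -0.4, 0.8]
position: [0.5742, 0.0801, 0.2072]
contact_force: [-0.3, 0.4, 0.6]
clock: 15.83
position: [0.5742, 0.0801, 0.2072]
ee_rot: [0.0, 0.746, 0.666, 0.0]
contact_force: [0.0, 0.0, -1.0]
width: 0.0073
gripper_force: 41.5
```

```bash
python3 -m pendant '[{"dx":0,"dy":0.003,"dz":0,"rx":0,"ry":0,"rz":0,"hand":0},{"dx":0,"dy":0.003,"dz":0,"rx":0,"ry":0,"rz":0,"hand":0},{"dx":0,"dy":0.003,"dz":0,"rx":0,"ry":0,"rz":0,"hand":0},{"dx":0,"dy":0.002,"dz":0,"rx":0,"ry":0,"rz":0,"hand":0},{"dx":0,"dy":0,"dz":0,"rx":0,"ry":0,"rz":0,"hand":0}]' |grep -E "pos|cont"; python3 -m pendant '[{"dx":0,"dy":0.003,"dz":0,"rx":0,"ry":0,"rz":0,"hand":0},{"dx":0,"dy":0.003,"dz":0,"rx":0,"ry":0,"rz":0,"hand":0},{"dx":0,"dy":0.002,"dz":0,"rx":0,"ry":0,"rz":0,"hand":0},{"dx":0,"dy":0,"dz":0,"rx":0,"ry":0,"rz":0,"hand":0}]' |grep -E "pos|cont"
```

```text
position: [0.5854, 0.0787, 0.2069]
contact_force: [-2.9, 0.6, 0.7]
position: [0.5936, 0.0778, 0.2071]
contact_force: [-2.3, 1.2, 2.4]
```

```bash
python3 -m pendant '[{"dx":0,"dy":0.001,"dz":0,"rx":0,"ry":0,"rz":0,"hand":0},{"dx":0,"dy":0.001,"dz":0,"rx":0,"ry":0,"rz":0,"hand":0},{"dx":0,"dy":0,"dz":0,"rx":0,"ry":0,"rz":0,"hand":0}]' |grep -E "pos|cont"
```

```text
position: [0.595, 0.0777, 0.2071]
contact_force: [-3.4, 0.1, 3.2]
```

```bash
python3 -m pendant '[{"dx":0,"dy":0,"dz":-0.0008,"rx":0,"ry":0,"rz":0,"hand":0},{"dx":0,"dy":0.001,"dz":0,"rx":0,"ry":0,"rz":0,"hand":0},{"dx":0,"dy":0,"dz":0,"rx":0,"ry":0,"rz":0,"hand":0}]' |grep -E "pos|cont"
```

```text
position: [0.5964, 0.0775, 0.2078]
contact_force: [-2.6, 0.6, 1.6]
```

```bash
python3 -m pendant '[{"dx":0,"dy":0.001,"dz":0,"rx":0,"ry":0,"rz":0,"hand":0},{"dx":0,"dy":0.0005,"dz":0,"rx":0,"ry":0,"rz":0,"hand":0},{"dx":0,"dy":0,"dz":0,"rx":0,"ry":0,"rz":0,"hand":0}]' |grep -E "pos|cont"
```

```text
position: [0.5976, 0.0773, 0.2078]
contact_force: [-2.5, -0.1, 1.3]
```

```bash
python3 -m pendant '[{"dx":0,"dy":0.001,"dz":0,"rx":0,"ry":0,"rz":0,"hand":0},{"dx":0,"dy":0,"dz":0,"rx":0,"ry":0,"rz":0,"hand":0}]' |grep -E "pos|cont"
```

```text
position: [0.5986, 0.0773, 0.2078]
contact_force: [-3.5, 0.9, 1.8]
```

```bash
python3 -m pendant '[{"dx":0,"dy":0.001,"dz":0,"rx":0,"ry":0,"rz":0,"hand":0},{"dx":0,"dy":0,"dz":0,"rx":0,"ry":0,"rz":0,"hand":0}]' |grep -E "pos|cont"
```

```text
position: [0.5996, 0.0772, 0.2078]
contact_force: [-2.8, 0.3, 1.0]
```

```bash
python3 -m pendant '[{"dx":0,"dy":0.001,"dz":0,"rx":0,"ry":0,"rz":0,"hand":0},{"dx":0,"dy":0,"dz":0,"rx":0,"ry":0,"rz":0,"hand":0}]' |grep -E "pos|cont"
```

```text
position: [0.6, 0.0771, 0.2077]
contact_force: [-5.5, 0.7, 1.7]
```

Collar contact is felt: the push along the rod rose to 5.5 N. I'll relax it slightly, then release.

```bash
python3 -m pendant '[{"dx":0,"dy":-0.0006,"dz":-0.0004,"rx":0,"ry":0,"rz":0,"hand":0},{"dx":0,"dy":0,"dz":0,"rx":0,"ry":0,"rz":0,"hand":0}]' 20 |grep -E "pos|cont"
python3 -m pendant '[{"dx":0,"dy":0,"dz":0,"rx":0,"ry":0,"rz":0,"hand":0.01},{"dx":0,"dy":0,"dz":0,"rx":0,"ry":0,"rz":0,"hand":0.013},{"dx":0,"dy":0,"dz":0,"rx":0,"ry":0,"rz":0,"hand":0.016},{"dx":0,"dy":0,"dz":0,"rx":0,"ry":0,"rz":0,"hand":0.02},{"dx":0,"dy":0,"dz":0,"rx":0,"ry":0,"rz":0,"hand":0.022},{"dx":0,"dy":0,"dz":0,"rx":0,"ry":0,"rz":0,"hand":0.022},{"dx":0,"dy":0,"dz":0,"rx":0,"ry":0,"rz":0,"hand":0.022},{"dx":0,"dy":0,"dz":0,"rx":0,"ry":0,"rz":0,"hand":0.022}]'
python3 - <<'E'
from h import *
s=grab('scene','scene6')['frame']
cv2.imwrite('pics/z7.png',cv2.resize(s[135:235,260:360,::-1],(600,600),interpolation=cv2.INTER_CUBIC))
E
```

```text
position: [0.5997, 0.0771, 0.2082]
contact_force: [-4.1, 1.2, 0.8]
clock: 18.67
position: [0.6, 0.0771, 0.2082]
ee_rot: [0.0, 0.746, 0.666, 0.0]
contact_force: [-0.1, -0.1, -0.0]
width: 0.0221
gripper_force: 0.0
```

View pics/z7.png

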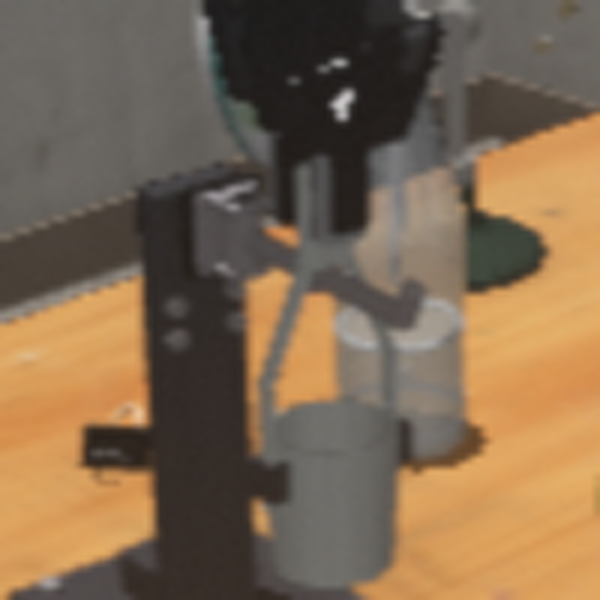

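The pail hangs upright, with its handle at the collar (about (315,265)) and the fingers clear. I'll lift straight away, let it settle, and take a last look.

```bash
python3 -m pendant '[{"dx":0,"dy":0,"dz":-0.008,"rx":0,"ry":0,"rz":0,"hand":0.022},{"dx":0,"dy":0,"dz":-0.015,"rx":0,"ry":0,"rz":0,"hand":0.022},{"dx":0,"dy":0,"dz":-0.02,"rx":0,"ry":0,"rz":0,"hand":0.022},{"dx":0,"dy":0,"dz":-0.03,"rx":0,"ry":0,"rz":0,"hand":0.022},{"dx":0,"dy":0,"dz":-0.03,"rx":0,"ry":0,"rz":0,"hand":0.022},{"dx":0,"dy":0,"dz":0,"rx":0,"ry":0,"rz":0,"hand":0.022},{"dx":0,"dy":0,"dz":0,"rx":0,"ry":0,"rz":0,"hand":0.022},{"dx":0,"dy":0,"dz":0,"rx":0,"ry":0,"rz":0,"hand":0.022},{"dx":0,"dy":0,"dz":0,"rx":0,"ry":0,"rz":0,"hand":0.022},{"dx":0,"dy":0,"dz":0,"rx":0,"ry":0,"rz":0,"hand":0.022},{"dx":0,"dy":0,"dz":0,"rx":0,"ry":0,"rz":0,"hand":0.022},{"dx":0,"dy":0,"dz":0,"rx":0,"ry":0,"rz":0,"hand":0.022}]'
python3 - <<'E'
from h import *
s=grab('scene','scene7')['frame']
cv2.imwrite('pics/z8.png',cv2.resize(s[135:235,260:360,::-1],(600,600),interpolation=cv2.INTER_CUBIC))
E
```

```text
clock: 19.72
position: [0.5995, 0.0771, 0.3103]
ee_rot: [-0.001, 0.746, 0.666, -0.001]
contact_force: [0.4, 0.7, -0.3]
width: 0.022
gripper_force: 0.0
```

View pics/z8.png

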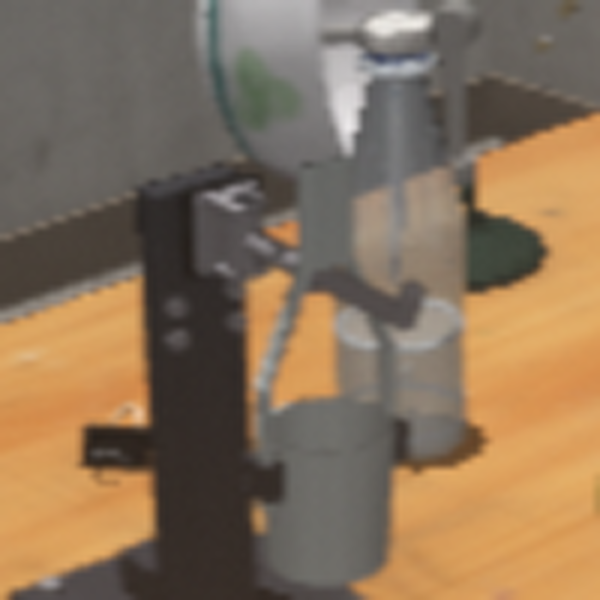

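It hangs freely by the collar, nearly upright (cup bottom at (325,580)). I'll let it settle for one more second, check it is still, and hand in.

```bash
python3 -m pendant '[{"dx":0,"dy":0,"dz":0,"rx":0,"ry":0,"rz":0,"hand":0.022},{"dx":0,"dy":0,"dz":0,"rx":0,"ry":0,"rz":0,"hand":0.022},{"dx":0,"dy":0,"dz":0,"rx":0,"ry":0,"rz":0,"hand":0.022},{"dx":0,"dy":0,"dz":0,"rx":0,"ry":0,"rz":0,"hand":0.022},{"dx":0,"dy":0,"dz":0,"rx":0,"ry":0,"rz":0,"hand":0.022},{"dx":0,"dy":0,"dz":0,"rx":0,"ry":0,"rz":0,"hand":0.022},{"dx":0,"dy":0,"dz":0,"rx":0,"ry":0,"rz":0,"hand":0.022},{"dx":0,"dy":0,"dz":0,"rx":0,"ry":0,"rz":0,"hand":0.022},{"dx":0,"dy":0,"dz":0,"rx":0,"ry":0,"rz":0,"hand":0.022},{"dx":0,"dy":0,"dz":0,"rx":0,"ry":0,"rz":0,"hand":0.022}]' | head -1
python3 - <<'E'
from h import *
a=grab('scene','scene8')['frame'].astype(int)[190:235,290:335]
b=load('scene7')['frame'].astype(int)[190:235,290:335]; c=grab('scene','scene9')['frame'].astype(int)[190:235,290:335]
d=np.abs(a-b).mean(),np.abs(a-c).mean(); print(d)
if d[0]<6: print(manip.sign_off())
E
```

```text
clock: 20.6
(np.float64(0.6174485596707819), np.float64(0.6023045267489712))
the job is handed in; nothing more can be done
None
```

The job is handed in, at about 21 s on the robot's clock: the hook is swung out to its stop and the pail hangs still on the rod against the collar with the fingers clear; the judge's verdict was not shown, and I did not re-measure the bystanders afterwards.

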